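Sort the loose steel fittings back into their bins on the fabrication bench

ROBOT

A 6-joint arm with a two-finger parallel gripper is mounted at the origin on the work surface. World frame = base frame: x ahead of the robot, y to its left, z up, the work surface at z = 0. Lengths are in m, angles in degrees, forces in N, time in s.
With the tool pointing down it reaches from about 0.25 to 0.725 m from the base axis. Payload 9.7 kg.
Tool frame: the origin (TCP) lies midway between the tips of the shut fingers; the grasp point (between the pads) lies 19 mm behind it; z points along the fingers, x is the direction in which the jaws open and shut, and the axes are right-handed (so a half turn about z gives the same grasp; the last joint's range is limited). The gripper opens to 85 mm and grips with 20 to 120 N. Pads are 22 mm wide; open, the fingers measure 114 mm over their backs; the gripper's body (76 mm by 85 mm) begins 54 mm behind the grasp point. The pads swing forward as they close: fully open they stand 13 mm farther back than shut.
Start: joints at [72.823, 4.979, 10.078, 95.1, 0, 90], TCP at [0.162, 0.525, 0.231] pointing down, gripper open.
Joint ranges: [-179.16, 179.16], [-48.56, 103.87], [-65.8, 70.77], [-126.05, 130.52], [-82.76, 87.17], [-180, 180]. Speed limits (degrees/s): [127.2, 127.2, 147.25, 180, 180, 180].

INTERFACE

Orientations are given as [roll, pitch, yaw] about the fixed x, y, z axes, in that order (R = Rz(yaw) Ry(pitch) Rx(roll)).
In Python, from workcell import bot, optics gives the robot as it stands.
- The arm moves only by the shell command python3 -m creep 'ROWS' [FORCE]. ROWS is JSON, a list of rows, each a list of 7 numbers: the shift along the tool's x, y, z in m, then the turn, a rotation vector about the tool's x, y, z in rad, then the opening, from 0 (shut) to 1 (fully open). A call has 1 to 8 rows; each row is the pose to reach, as a shift and turn from the pose commanded when the call began, along the tool's axes at that moment; what a row does not reach only later rows make up. A row lasts 1/10 s, in which the tool goes at most 50 mm and 8.59 degrees, less where a joint would pass 70% of its speed; a pose out of reach is approached as far as the arm can. A call with a gripper value outside its range is refused whole. The fingers move at their own pace and stop on an object; FORCE is the grip in N (left out, the last holds). Time passes only in rows, so rows that repeat a pose let the fingers close. It gives the time, the measured TCP pose, the force and the opening at its end, in the units of the state.
- bot.get_obs(): the state, without advancing time (a new reading comes with each control period).
- optics.camera(name): name is "scene" or "top"; returns the picture (400x640x3 uint8, red, green, blue); there is no depth.
- optics.camera_params(name): a dict with "camera_matrix" (3x3 intrinsics, pixels), "R" (3x3) and "t" (3): a world point X has camera coordinates R X + t. Camera axes: x right, y down, z forward; pixel columns grow to the right and rows downward; lengths in m; the calibration is good to about 2 mm. A picture is of the moment at which its call begins. camera_params takes no time and is no camera call.
- bot.job_done(): hands the job in, once; it reports no verdict.
The state is a dict: "time": time; "q": joint angles; "qd": joint speeds; "joint_efforts": joint torques, N m; "ee_pos": TCP position; "tcp_rot": TCP orientation; "wrist_force": force on the tool from outside, world axes, zero at the start; "torque": the same for the moment, N m; "opening": finger opening in m.
Only numpy, scipy, OpenCV 4.12 (cv2) and the standard library are available. Lean on these libraries where they do the work, as an engineer would, in place of code of your own. Each camera call takes 0.05 s, during which the arm holds its last target.

TASK

Clear the five loose steel fittings off the bench into the yellow bins: both nuts, both tube pieces and the angle cleat each go into the bin whose sample, fixed on the ledge behind it, is of the same kind (the sizes differ). Set every piece flat on the bin's floor the same way up as it is now (nuts lying flat, tubes on end, the cleat with one leg upright), pieces that share a bin side by side, and leave the tape measure and the spray can where they are.

Things in the scene. Friction and masses are not known exactly. Their poses are not given: they have to be found in the camera images.
- nut_large: The larger of two loose hexagonal steel nuts, lying flat on the bench: 55 mm across flats (63.5 mm across corners), 29 mm high, round hole 35 mm, about 0.36 kg. Origin: centre of its underside. z is the hole's axis, up; its x axis is normal to one of the flats (flats repeat every 60 degrees).
- nut_small: The smaller of the two loose hexagonal steel nuts, lying flat: 41 mm across flats (47 mm across corners), 22 mm high, round hole 25 mm, about 0.16 kg. Origin: centre of its underside. z is the hole's axis, up; x is normal to one of the flats.
- tube_wide: Loose piece of round steel tube standing on end: 48 mm outer diameter, 40 mm high, 4 mm wall, open through, about 0.18 kg. Origin: centre of its lower end; z along the tube, up.
- tube_narrow: Loose piece of round steel tube standing on end: 34 mm outer diameter, 50 mm high, 4 mm wall, open through, about 0.15 kg. Origin: centre of its lower end; z along the tube, up.
- cleat: Loose L-shaped steel angle cleat, 8 mm thick, 50 mm long (y), 0.29 kg. One 50 x 50 mm leg lies flat; the other stands up along its +x edge, 50 mm high over all. Origin: centre of the flat leg's underside; z up. The upright leg spans x = 17 to 25 mm (middle x = 21 mm) and can be pinched from above across its thickness, along x.
- tape_measure: Bystander, leave alone: black tape measure lying among the loose parts, a 62 (x) x 36 (y) x 36 (z) mm rounded block. Origin: centre of its underside.
- spray_can: Bystander, leave alone: grey spray can standing at the left of the bench, 66 mm in diameter, 190 mm tall. Origin: centre of its underside.
- bin_nuts: Yellow open bin, fixed; three are alike but for the sample. Outside 121 (x) x 176 (y) x 40 mm, walls and floor 3 mm. Origin: centre of the box's underside; x away from the robot, y along its long side, z up. Behind its far wall, on a ledge 56 mm deep and 15 mm high, is a fixed sample of what belongs in it: hexagonal nut, 46 mm across flats and 24 mm high, centred at x = 89 mm.
- bin_tubes: Yellow open bin, fixed; three are alike but for the sample. Outside 121 (x) x 176 (y) x 40 mm, walls and floor 3 mm. Origin: centre of the box's underside; x away from the robot, y along its long side, z up. Behind its far wall, on a ledge 56 mm deep and 15 mm high, is a fixed sample of what belongs in it: round tube piece, 42 mm in diameter and 28 mm high, standing on end, centred at x = 89 mm.
- bin_cleats: Yellow open bin, fixed; three are alike but for the sample. Outside 121 (x) x 176 (y) x 40 mm, walls and floor 3 mm. Origin: centre of the box's underside; x away from the robot, y along its long side, z up. Behind its far wall, on a ledge 56 mm deep and 15 mm high, is a fixed sample of what belongs in it: L-shaped angle cleat, 35 mm legs, 45 mm long, centred at x = 89 mm.

How it is judged:
By the outcome, as a careful person would: the job done as asked, in the order asked, and still so for the second after the job is handed in, with the robot touching nothing.
It also fails if it takes over 112 s, if anything falls off the work surface, if the arm or the gripper's body presses on something with over 40 N, if the wrist force passes 120 N, or if a joint passes its speed limit or range.

## Working session

There is one attempt and no reset: what is moved stays moved. The work goes in short steps, Python scripts to look and compute and a shell command to move; the robot and the scene stay as the last step left them, time stands still between calls to the robot, and variables do not carry over. Pictures are saved under pics/ and viewed, and the job is handed in when it is done.

```bash
mkdir -p pics; ls; python3 - <<'E'
from workcell import bot, optics
import cv2
print(bot.get_obs())
for n in("scene","top"):
    p=optics.camera_params(n); print(n,p)
    cv2.imwrite(f"pics/{n}0.png",optics.camera(n)[:,:,::-1])
E
```

```text
pics
{'time': 0.0, 'q': array([7.28218758e+01, 5.01059086e+00, 1.00345211e+01, 9.51000241e+01,
       1.38135192e-03, 8.99991453e+01]), 'qd': array([ 0.04548092, -0.08427129, -0.02253487, -0.04786354, -0.0954978 ,
        0.04752036]), 'joint_efforts': array([ 1.59145460e-03, -5.20394647e+01,  4.64796424e+01,  1.67493091e-02,
        2.36375207e-06, -3.13891526e-07]), 'ee_pos': array([0.1623634 , 0.52524446, 0.23058856]), 'tcp_rot': array([-1.79998618e+02,  7.60938197e-02,  7.28227305e+01]), 'wrist_force': array([0.33434431, 0.86701806, 0.10351369]), 'torque': array([ 0.00093605, -0.06235836, -0.01229158]), 'opening': 0.08549545744748238}
scene {'camera_matrix': array([[408.72731726,   0.        , 318.1448003 ],
       [  0.        , 408.72731726, 199.08013953],
       [  0.        ,   0.        ,   1.        ]]), 'R': array([[ 0.33002148,  0.94380685,  0.01773269],
       [ 0.63611984, -0.20847456, -0.74289293],
       [-0.69745062,  0.25645073, -0.66917535]]), 't': array([-0.2288208 , -0.27040796,  1.36497945])}
top {'camera_matrix': array([[373.43672801,   0.        , 323.42645457],
       [  0.        , 373.43672801, 201.25580017],
       [  0.        ,   0.        ,   1.        ]]), 'R': array([[ 0.01915341, -0.9996906 ,  0.01586996],
       [-0.99919568, -0.0196984 , -0.03492789],
       [ 0.03522969, -0.01518821, -0.99926382]]), 't': array([0.0601351 , 0.4816532 , 1.10623114])}
```

View pics/scene0.png

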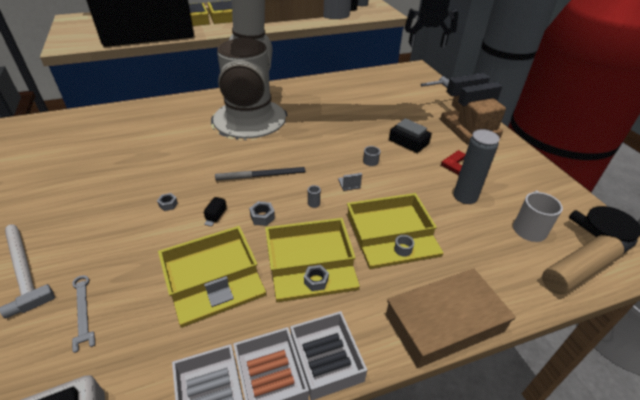

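View pics/top0.png

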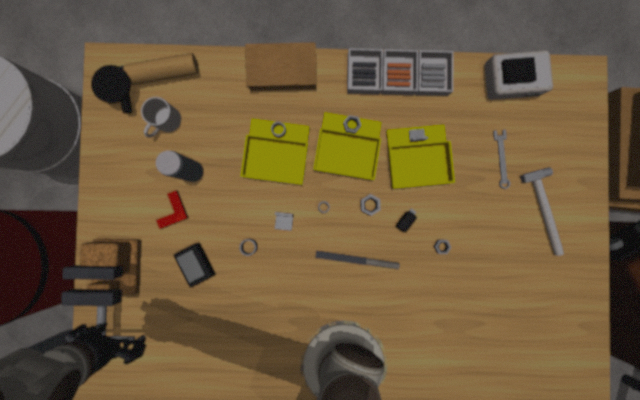

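The scene picture shows three bins: the left one has a cleat sample, the middle a nut and the right a tube. In the top picture the tube bin is at (276,155), the nut bin at (348,148) and the cleat bin at (420,158). The parts in the top picture are:
- wide tube (249,247)
- narrow tube (323,207)
- cleat (285,220)
- large nut (370,204)
- small nut (442,246)
- tape (406,221)

Next I'll enlarge both views.

```bash
python3 - <<'E'
import cv2
a=cv2.imread("pics/top0.png")[105:275,230:470]; cv2.imwrite("pics/topz.png",cv2.resize(a,None,fx=3.3,fy=3.3,interpolation=cv2.INTER_CUBIC))
a=cv2.imread("pics/scene0.png")[110:320,140:450]; cv2.imwrite("pics/scenez.png",cv2.resize(a,None,fx=2.5,fy=2.5,interpolation=cv2.INTER_CUBIC))
E
```

```text
(no output)
```

View pics/topz.png

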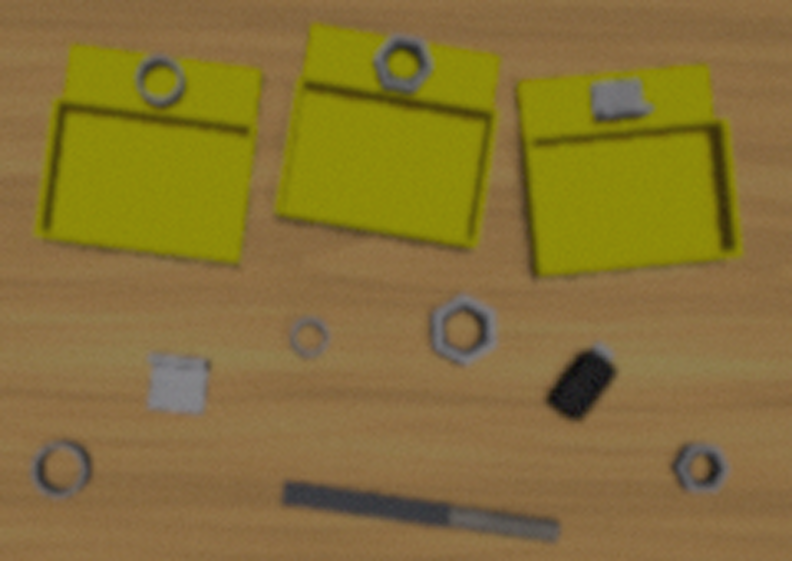

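View pics/scenez.png

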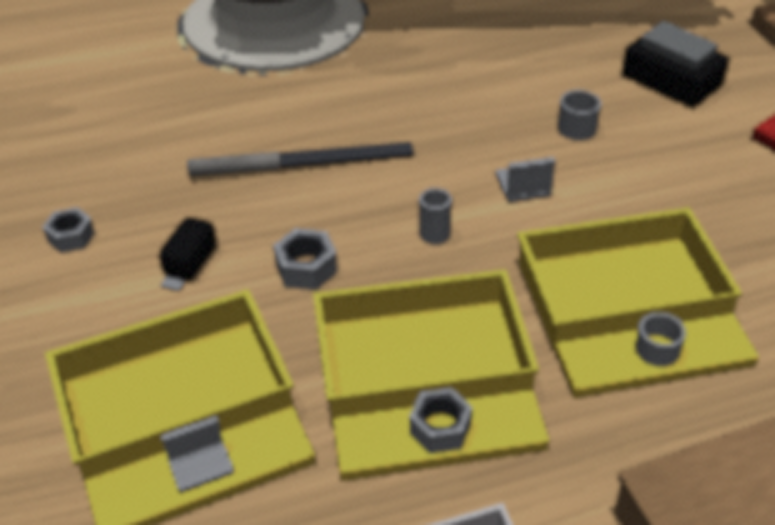

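```bash
cat > h.py <<'E'
import numpy as np, cv2, json
from workcell import bot, optics
P={n:optics.camera_params(n) for n in("scene","top")}
def ray(n,px):
    p=P[n];K,R,t=p["camera_matrix"],p["R"],p["t"]
    d=R.T@np.linalg.inv(K)@np.array([px[0],px[1],1.]); return -R.T@t,d/np.linalg.norm(d)
def plane(n,px,z):
    c,d=ray(n,px); return c+d*(z-c[2])/d[2]
def proj(n,X):
    p=P[n];c=p["R"]@np.asarray(X,float)+p["t"];u=p["camera_matrix"]@c;return u[:2]/u[2]
def tri(a,b):
    c1,d1=ray("top",a);c2,d2=ray("scene",b)
    A=np.stack([d1,-d2],1);s=np.linalg.lstsq(A,c2-c1,rcond=None)[0]
    p,q=c1+s[0]*d1,c2+s[1]*d2; return (p+q)/2,np.linalg.norm(p-q)
def grey(im):  # RGB in
    h=cv2.cvtColor(im,cv2.COLOR_RGB2HSV); return ((h[...,1]<70)&(h[...,2]>20)).astype(np.uint8)*255
def blob(im,box,S=4,f=grey):
    x0,y0,x1,y1=box
    m=f(cv2.resize(im[y0:y1,x0:x1],None,fx=S,fy=S,interpolation=cv2.INTER_CUBIC))
    cs,_=cv2.findContours(m,cv2.RETR_EXTERNAL,cv2.CHAIN_APPROX_NONE)
    c=max(cs,key=cv2.contourArea); c=cv2.convexHull(c)
    M=cv2.moments(c)
    off=np.array([x0,y0])-0.5+0.5/S
    return np.array([M['m10'],M['m01']])/M['m00']/S+off, c[:,0]/S+off, m
def yellow(im):
    h=cv2.cvtColor(im,cv2.COLOR_RGB2HSV); return cv2.inRange(h,(25,170,40),(35,255,255))
E
python3 - <<'E'
from h import *
T=cv2.imread("pics/top0.png")[...,::-1];S=cv2.imread("pics/scene0.png")[...,::-1]
T,S=map(np.ascontiguousarray,(T,S))
for n,tb,sb,h in [("nut_large",(358,192,384,218),(246,198,280,228),.029),("nut_small",(430,236,456,258),(154,190,182,213),.022),
 ("tube_wide",(236,234,262,260),(359,143,384,168),.04),("tube_narrow",(314,198,334,217),(304,182,326,212),.05),("cleat",(272,208,300,234),(336,170,366,195),.05)]:
    a,ha,ma=blob(T,tb);b,hb,mb=blob(S,sb)
    cv2.imwrite(f"pics/m_{n}.png",np.hstack([ma,np.zeros((ma.shape[0],10),np.uint8),cv2.resize(mb,(mb.shape[1]*ma.shape[0]//mb.shape[0],ma.shape[0]))]))
    X,e=tri(a,b)
    print(n,a.round(1),b.round(1),"tri",X.round(4),"gap",round(e,4),"top@h/2",plane("top",a,h/2)[:2].round(4),"scene@h/2",plane("scene",b,h/2)[:2].round(4))
    W=np.array([plane("top",p,h*.7)[:2] for p in ha])
    an=np.radians(np.arange(0,180,2)); w=np.array([np.ptp(W@[np.cos(t),np.sin(t)]) for t in an])
    k=np.angle(-(w*np.exp(6j*an)).sum(),deg=True)/6
    print("   widths",(w.min()*1e3).round(1),(w.max()*1e3).round(1),"flat normal angle",round(k,1),"minrect",cv2.minAreaRect(W.astype(np.float32)))
for n,tb,sb in [("bt",(236,112,314,192),0),("bn",(308,105,386,186),0),("bc",(380,115,460,195),0)]:
    a,ha,m=blob(T,tb,f=yellow)
    q=cv2.approxPolyDP(ha.astype(np.float32),1.2,True)[:,0]
    print(n,q.round(1).tolist())
E
cd pics; python3 -c "
import cv2,numpy as np,glob
v=[cv2.copyMakeBorder(cv2.imread(f),0,110-cv2.imread(f).shape[0] if cv2.imread(f).shape[0]<110 else 0,0,300-cv2.imread(f).shape[1],cv2.BORDER_CONSTANT,value=(80,0,0)) for f in sorted(glob.glob('m_*.png'))]
cv2.imwrite('masks.png',np.vstack(v))"
```

```text
nut_large [370.2 204.5] [261.8 212.7] tri [ 0.4732 -0.0698  0.0156] gap 0.001 top@h/2 [ 0.4733 -0.0694] scene@h/2 [ 0.4718 -0.0701]
   widths 57.7 64.2 flat normal angle -26.4 minrect ((0.47329360246658325, -0.06888590008020401), (0.057497184723615646, 0.06422782689332962), 33.05117416381836)
nut_small [442.2 246.4] [167.  201.1] tri [ 0.3528 -0.2872  0.0116] gap 0.001 top@h/2 [ 0.3528 -0.2869] scene@h/2 [ 0.3518 -0.2878]
   widths 42.9 48.8 flat normal angle -0.9 minrect ((0.35321229696273804, -0.28538525104522705), (0.04285035654902458, 0.0484626442193985), 1.0374854803085327)
tube_wide [247.8 246.8] [371.2 155.2] tri [0.3415 0.2874 0.0195] gap 0.0027 top@h/2 [0.342  0.2886] scene@h/2 [0.3417 0.2858]
   widths 47.6 51.7 flat normal angle -13.2 minrect ((0.3428083658218384, 0.2870040237903595), (0.047764092683792114, 0.05104010924696922), 28.01409339904785)
tube_narrow [323.4 206.6] [313.6 195.5] tri [0.4638 0.0686 0.0262] gap 0.002 top@h/2 [0.4641 0.0695] scene@h/2 [0.4621 0.0682]
   widths 31.8 34.1 flat normal angle 23.5 minrect ((0.4638163149356842, 0.06973987817764282), (0.0334
[... 383 characters left out ...]
08.1000061035156, 125.4000015258789], [306.8999938964844, 151.10000610351562], [301.3999938964844, 184.39999389648438], [239.89999389648438, 175.60000610351562], [245.39999389648438, 135.10000610351562]]
bn [[323.8999938964844, 112.0999984741211], [380.8999938964844, 121.5999984741211], [380.6000061035156, 141.39999389648438], [373.6000061035156, 179.39999389648438], [323.1000061035156, 171.89999389648438], [312.8999938964844, 168.89999389648438], [319.1000061035156, 129.60000610351562]]
bc [[443.8999938964844, 124.0999984741211], [450.6000061035156, 142.10000610351562], [454.3999938964844, 181.89999389648438], [392.6000061035156, 187.89999389648438], [386.6000061035156, 129.39999389648438]]
```

View pics/masks.png

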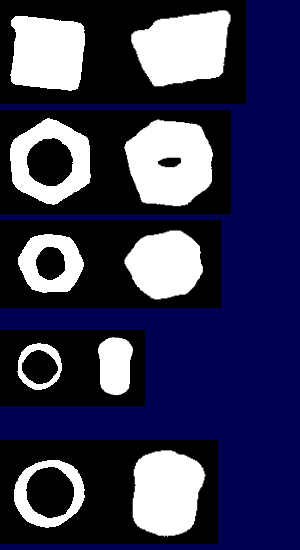

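```bash
python3 - <<'E'
from h import *
z=lambda p:(p[0]/3.3+230-.35,p[1]/3.3+105-.35)
s=lambda p:(p[0]/2.5+140-.3,p[1]/2.5+110-.3)
for a,b in [((152,353),(554,157)),((210,358),(502,167))]:
    X,e=tri(z(a),s(b)); print("cleat top far",X.round(4),round(e,4))
for a in [(148,409),(205,414)]: print("near z=.004",plane("top",z(a),.004).round(4))
for b in [(507,201),(553,194)]: print("scene foot z0",plane("scene",s(b),0).round(4))
B={"bt":[(239.9,175.6),(301.4,184.4),(690,211),(521,233),(737,293),(557,327)],
"bn":[(312.9,168.9),(373.6,179.4),(503,275),(316,296),(534,371),(328,402)],
"bc":[(392.6,187.9),(454.4,181.9),(248,294),(50,354),(291,386),(80,461)]}
for n,(a,b,c,d,e,f) in B.items():
    A,B_=plane("top",a,.04),plane("top",b,.04)
    print(n,"near L/R top",A.round(4),B_.round(4),"tri",[ (tri(p,s(q))[0].round(4).tolist(),round(tri(p,s(q))[1],4)) for p,q in((a,c),(b,d))])
    C=[plane("scene",s(q),.04) for q in(c,d,e,f)]; print("  scene rim",[x[:2].round(4).tolist() for x in C],"ctr",np.mean(C,0).round(4))
    u=(A-B_)[:2];L=np.linalg.norm(u);u/=L; x=np.array([u[1],-u[0]]); 
    print("  len",L.round(4),"yaw",np.degrees(np.arctan2(x[1],x[0])).round(1),"centre",((A+B_)[:2]/2+x*.0605).round(4))
    v=(C[0]-C[1]+C[2]-C[3])[:2]; print("  scene yaw",np.degrees(np.arctan2(-v[0],v[1])).round(1))
E
```

```text
cleat top far [0.4464 0.2054 0.0543] 0.0006
cleat top far [0.4419 0.1524 0.0506] 0.0072
near z=.004 [0.3962 0.2137 0.004 ]
near z=.004 [0.3926 0.1622 0.004 ]
scene foot z0 [0.439  0.1583 0.    ]
scene foot z0 [0.4437 0.2102 0.    ]
bt near L/R top [0.5488 0.3131 0.04  ] [0.5269 0.1348 0.04  ] tri [([0.5489, 0.3134, 0.0352], np.float64(0.0015)), ([0.5273, 0.1352, 0.0369], np.float64(0.0007))]
  scene rim [[0.5533, 0.3091], [0.5305, 0.1341], [0.6692, 0.2932], [0.6554, 0.1173]] ctr [0.6021 0.2134 0.04  ]
  len 0.1797 yaw -7.0 centre [0.5979 0.2166]
  scene yaw -6.0
bn near L/R top [0.5727 0.1024 0.04  ] [ 0.5458 -0.0748  0.04  ] tri [([0.5729, 0.1007, 0.0325], np.float64(0.0038)), ([0.5462, -0.0758, 0.035], np.float64(0.0006))]
  scene rim [[0.5792, 0.0957], [0.5509, -0.077], [0.6956, 0.078], [0.6721, -0.0968]] ctr [0.6244 0.     0.04  ]
  len 0.1792 yaw -8.6 centre [0.619  0.0047]
  scene yaw -8.5
bc near L/R top [ 0.5221 -0.1306  0.04  ] [ 0.5433 -0.3113  0.04  ] tri [([0.5223, -0.1334, 0.0328], np.float64(0.0028)), ([0.5437, -0.3112, 0.0375], np.float64(0.0018))]
  scene rim [[0.5289, -0.1353], [0.5465, -0.3099], [0.646, -0.1219], [0.6669, -0.2943]] ctr [ 0.5971 -0.2153  0.04  ]
  len 0.1819 yaw 6.7 centre [ 0.5928 -0.2138]
  scene yaw 6.3
```

```bash
cat > go.py <<'E'
import sys,numpy as np
from scipy.spatial.transform import Rotation as Ro
from workcell import bot
o=bot.get_obs(); R=Ro.from_euler("xyz",o["tcp_rot"],degrees=True)
x,y,z,yaw=map(float,sys.argv[1:5])
if yaw>900: yaw=o["tcp_rot"][2]
G=Ro.from_euler("xyz",[180,0,yaw],degrees=True)
d=R.inv().apply(np.array([x,y,z])-o["ee_pos"]); w=(R.inv()*G).as_rotvec()
print("t",round(o["time"],2),"pos",o["ee_pos"].round(4),"rot",o["tcp_rot"].round(1),"F",o["wrist_force"].round(1),"open",round(o["opening"],4),"q6",o["q"][5].round(0))
print("shift",d.round(4).tolist(),"turn",w.round(4).tolist(),"rows>=",int(np.ceil(max(np.linalg.norm(d)/.05,np.degrees(np.linalg.norm(w))/8.59))))
E
python3 go.py .4725 -.0698 .15 33.6
```

```text
t 0.1 pos [0.1624 0.5253 0.2306] rot [-1.80e+02  1.00e-01  7.28e+01] F [-0.4 -0.2  0.3] open 0.0856 q6 90.0
shift [-0.4768, 0.472, 0.0812] turn [0.0004, 0.0012, 0.6846] rows>= 14
```

```bash
R='[-0.477,0.472,0.08,0,0.001,0.685,0.9]'; python3 -m creep '[[-0.477,0.472,0.08,0,0.001,0.685,0.9],[-0.477,0.472,0.08,0,0.001,0.685,0.9],[-0.477,0.472,0.08,0,0.001,0.685,0.9],[-0.477,0.472,0.08,0,0.001,0.685,0.9],[-0.477,0.472,0.08,0,0.001,0.685,0.9],[-0.477,0.472,0.08,0,0.001,0.685,0.9],[-0.477,0.472,0.08,0,0.001,0.685,0.9],[-0.477,0.472,0.08,0,0.001,0.685,0.9]]' 60; python3 go.py .4725 -.0698 .15 33.6
```

```text
time: 0.9
ee_pos: [0.3463, 0.1714, 0.1836]
tcp_rot: [-180.0, -0.1, 33.6]
wrist_force: [1.0, 2.2, 0.7]
opening: 0.0768
t 0.9 pos [0.3463 0.1714 0.1836] rot [-1.80e+02 -1.00e-01  3.36e+01] F [1.  2.2 0.7] open 0.0768 q6 83.0
shift [-0.0284, 0.2707, 0.0335] turn [-0.0003, -0.0013, 0.0] rows>= 6
```

```bash
python3 -m creep '[[-0.028,0.265,0.033,0,0,0,0.9],[-0.028,0.265,0.033,0,0,0,0.9],[-0.028,0.265,0.033,0,0,0,0.9],[-0.028,0.265,0.033,0,0,0,0.9],[-0.028,0.265,0.033,0,0,0,0.9],[-0.028,0.265,0.033,0,0,0,0.9],[-0.028,0.265,0.033,0,0,0,0.9],[-0.028,0.265,0.033,0,0,0,0.9]]'; python3 go.py .4725 -.0698 .002 33.6
```

```text
time: 1.7
ee_pos: [0.4688, -0.063, 0.1504]
tcp_rot: [-179.9, -0.0, 33.5]
wrist_force: [0.0, -0.7, -0.1]
opening: 0.0772
t 1.7 pos [ 0.4688 -0.063   0.1504] rot [-179.9   -0.    33.5] F [ 0.  -0.7 -0.1] open 0.0772 q6 49.0
shift [-0.0007, 0.0079, 0.1484] turn [-0.0013, -0.0001, -0.0014] rows>= 3
```

```bash
python3 -m creep '[[-0.001,0.008,0.03,-0.001,0,0,0.9],[-0.001,0.008,0.07,-0.001,0,0,0.9],[-0.001,0.008,0.1,-0.001,0,0,0.9],[-0.001,0.008,0.12,-0.001,0,0,0.9],[-0.001,0.008,0.135,-0.001,0,0,0.9],[-0.001,0.008,0.145,-0.001,0,0,0.9],[-0.001,0.008,0.147,-0.001,0,0,0.9],[-0.001,0.008,0.147,-0.001,0,0,0.9]]';python3 -m creep '[[0,0,0,0,0,0,0.6],[0,0,0,0,0,0,0.5],[0,0,0,0,0,0,0.4],[0,0,0,0,0,0,0.3],[0,0,0,0,0,0,0.3],[0,0,0,0,0,0,0.3]]'; python3 go.py .4725 -.0698 .15 33.6
```

```text
time: 2.5
ee_pos: [0.473, -0.0696, 0.0043]
tcp_rot: [179.9, -0.1, 33.6]
wrist_force: [-0.2, 0.1, -1.2]
opening: 0.0767
time: 3.1
ee_pos: [0.4737, -0.0701, 0.0052]
tcp_rot: [179.9, -0.2, 33.6]
wrist_force: [0.2, 1.7, 6.4]
opening: 0.0538
t 3.1 pos [ 0.4737 -0.0701  0.0052] rot [179.9  -0.2  33.6] F [0.2 1.7 6.4] open 0.0538 q6 48.0
shift [-0.0005, -0.0007, -0.1448] turn [0.0018, -0.0028, -0.0004] rows>= 3
```

```bash
python3 -m creep '[[0,0,-0.02,0,0,0,0.3],[0,0,-0.06,0,0,0,0.3],[0,0,-0.1,0,0,0,0.3],[0,0,-0.13,0,0,0,0.3],[0,0,-0.13,0,0,0,0.3]]'; python3 go.py .6274 .0426 .13 -8.5; python3 - <<'E'
from h import *
cv2.imwrite("pics/s1.png",cv2.resize(optics.camera("scene")[100:320,140:450,::-1],None,fx=2.5,fy=2.5))
E
```

```text
time: 3.6
ee_pos: [0.4746, -0.0705, 0.1383]
tcp_rot: [179.7, -0.3, 33.6]
wrist_force: [0.6, -0.1, -2.8]
opening: 0.054
t 3.6 pos [ 0.4746 -0.0705  0.1383] rot [179.7  -0.3  33.6] F [ 0.6 -0.1 -2.8] open 0.054 q6 48.0
shift [0.1898, -0.0098, 0.0093] turn [0.0028, -0.0074, 0.7342] rows>= 5
```

View pics/s1.png

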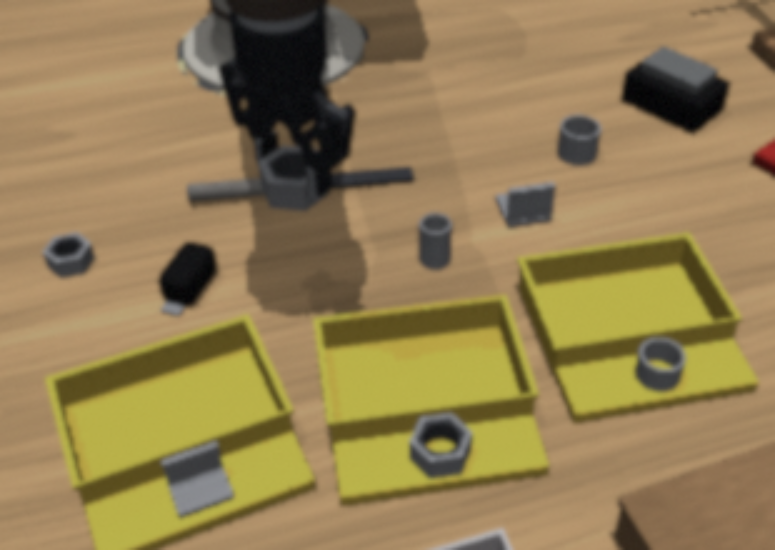

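The large nut hangs level between the fingers, at about (290,180) in the picture. I'll carry it over to the nut bin.

```bash
python3 -m creep '[[0.19,-0.01,0.01,0.003,-0.007,0.734,0.3],[0.19,-0.01,0.01,0.003,-0.007,0.734,0.3],[0.19,-0.01,0.01,0.003,-0.007,0.734,0.3],[0.19,-0.01,0.01,0.003,-0.007,0.734,0.3],[0.19,-0.01,0.01,0.003,-0.007,0.734,0.3],[0.19,-0.01,0.01,0.003,-0.007,0.734,0.3],[0.19,-0.01,0.01,0.003,-0.007,0.734,0.3]]'; python3 go.py .6274 .0426 .02 -8.5
```

```text
time: 4.35
ee_pos: [0.6246, 0.043, 0.1224]
tcp_rot: [180.0, 0.5, -8.3]
wrist_force: [-0.4, -0.4, -3.0]
opening: 0.0536
t 4.35 pos [0.6246 0.043  0.1224] rot [180.    0.5  -8.3] F [-0.4 -0.4 -3. ] open 0.0536 q6 102.0
shift [0.0037, -0.0001, 0.1024] turn [0.0003, 0.0088, 0.0041] rows>= 3
```

```bash
python3 -m creep '[[0.003,0,0.03,0,0.003,0.004,0.3],[0.003,0,0.07,0,0.003,0.004,0.3],[0.003,0,0.09,0,0.003,0.004,0.3],[0.003,0,0.1,0,0.003,0.004,0.3],[0.003,0,0.103,0,0.003,0.004,0.3],[0.003,0,0.103,0,0.003,0.004,0.3]]'; python3 go.py .6274 .0426 .0085 -8.5
```

```text
time: 4.95
ee_pos: [0.6281, 0.0427, 0.0219]
tcp_rot: [-180.0, 0.1, -8.7]
wrist_force: [-0.1, -0.2, -2.8]
opening: 0.0538
t 4.95 pos [0.6281 0.0427 0.0219] rot [-1.8e+02  1.0e-01 -8.7e+00] F [-0.1 -0.2 -2.8] open 0.0538 q6 103.0
shift [-0.0006, 0.0002, 0.0134] turn [-0.0006, 0.0022, -0.003] rows>= 1
```

```bash
python3 -m creep '[[0,0,0.006,0,0,0,0.3],[0,0,0.01,0,0,0,0.3],[0,0,0.012,0,0,0,0.3],[0,0,0.012,0,0,0,0.3]]'; python3 -m creep '[[0,0,0.001,0,0,0,0.3],[0,0,0.001,0,0,0,0.3]]'
```

```text
time: 5.35
ee_pos: [0.6276, 0.043, 0.0087]
tcp_rot: [-180.0, 0.2, -8.7]
wrist_force: [0.4, -0.4, -3.0]
opening: 0.054
time: 5.55
ee_pos: [0.628, 0.043, 0.0084]
tcp_rot: [-180.0, 0.2, -8.7]
wrist_force: [-1.2, 0.7, -0.5]
opening: 0.0538
```

```bash
python3 -m creep '[[0,0,0.0005,0,0,0,0.7],[0,0,0.0005,0,0,0,0.78],[0,0,0.0005,0,0,0,0.78],[0,0,-0.01,0,0,0,0.78],[0,0,-0.05,0,0,0,0.78],[0,0,-0.1,0,0,0,0.78],[0,0,-0.13,0,0,0,0.8],[0,0,-0.13,0,0,0,0.8]]'; python3 go.py .3525 -.2873 .13 -1
```

```text
time: 6.35
ee_pos: [0.6304, 0.043, 0.1447]
tcp_rot: [-179.9, -0.3, -8.7]
wrist_force: [-0.1, 0.2, 0.7]
opening: 0.0682
t 6.35 pos [0.6304 0.043  0.1447] rot [-179.9   -0.3   -8.7] F [-0.1  0.2  0.7] open 0.0682 q6 103.0
shift [-0.2248, 0.3686, 0.0126] turn [-0.002, -0.0058, -0.1346] rows>= 9
```

```bash
python3 -m creep '[[-0.225,0.368,0.01,0,-0.003,-0.135,0.75],[-0.225,0.368,0.01,0,-0.003,-0.135,0.75],[-0.225,0.368,0.01,0,-0.003,-0.135,0.75],[-0.225,0.368,0.01,0,-0.003,-0.135,0.75],[-0.225,0.368,0.01,0,-0.003,-0.135,0.75],[-0.225,0.368,0.01,0,-0.003,-0.135,0.75],[-0.225,0.368,0.01,0,-0.003,-0.135,0.75],[-0.225,0.368,0.01,0,-0.003,-0.135,0.75]]'; python3 go.py .3525 -.2873 .05 -1;python3 - <<'E'
from h import *
cv2.imwrite("pics/s2.png",cv2.resize(optics.camera("top")[105:275,230:470,::-1],None,fx=3,fy=3))
E
```

```text
time: 7.15
ee_pos: [0.3687, -0.2638, 0.1294]
tcp_rot: [-180.0, 0.3, -1.0]
wrist_force: [1.3, -0.8, 0.4]
opening: 0.0639
t 7.15 pos [ 0.3687 -0.2638  0.1294] rot [-180.     0.3   -1. ] F [ 1.3 -0.8  0.4] open 0.0639 q6 55.0
shift [-0.0154, 0.0238, 0.0795] turn [-0.0007, 0.0057, 0.0008] rows>= 2
```

View pics/s2.png

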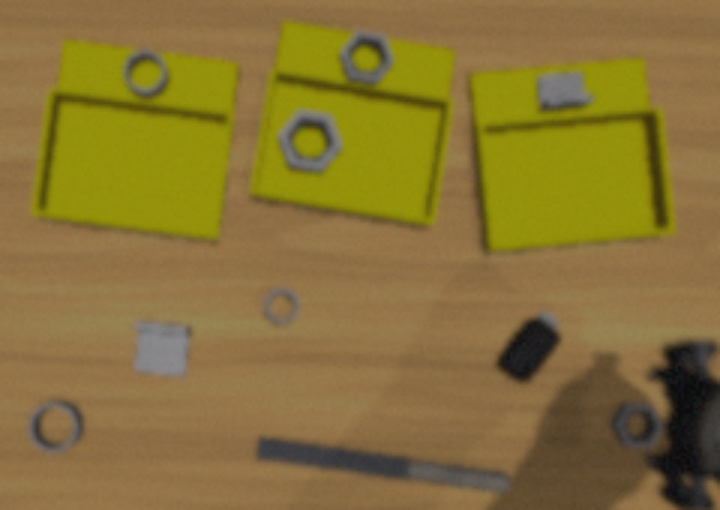

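The large nut lies flat in the left half of the nut bin, at (309,141) in this enlarged picture. The tape and the other parts have not moved. The small nut is next.

```bash
python3 -m creep '[[-0.014,0.022,0.02,0,0.002,0,0.75],[-0.014,0.022,0.05,0,0.002,0,0.75],[-0.014,0.022,0.07,0,0.002,0,0.75],[-0.014,0.022,0.07,0,0.002,0,0.75],[-0.014,0.022,0.07,0,0.002,0,0.75]]'; python3 go.py .3525 -.2873 .002 -1
```

```text
time: 7.7
ee_pos: [0.3555, -0.2843, 0.0598]
tcp_rot: [-179.9, 0.3, -1.0]
wrist_force: [0.8, 0.2, 0.1]
opening: 0.0641
t 7.7 pos [ 0.3555 -0.2843  0.0598] rot [-179.9    0.3   -1. ] F [0.8 0.2 0.1] open 0.0641 q6 52.0
shift [-0.0027, 0.0031, 0.0578] turn [-0.0012, 0.0044, 0.0005] rows>= 2
```

```bash
python3 -m creep '[[-0.002,0.003,0.02,0,0.002,0,0.75],[-0.002,0.003,0.04,0,0.002,0,0.75],[-0.002,0.003,0.052,0,0.002,0,0.75],[-0.002,0.003,0.058,0,0.002,0,0.75],[-0.002,0.003,0.058,0,0.002,0,0.75]]';python3 go.py .3525 -.2873 .002 -1; python3 -m creep '[[0,0,0,0,0,0,0.5],[0,0,0,0,0,0,0.4],[0,0,0,0,0,0,0.3],[0,0,0,0,0,0,0.15],[0,0,0,0,0,0,0.15],[0,0,0,0,0,0,0.15],[0,0,0,0,0,0,0.15]]'
```

```text
time: 8.2
ee_pos: [0.3534, -0.2873, 0.0015]
tcp_rot: [-179.9, 0.1, -1.0]
wrist_force: [0.0, -0.2, 0.8]
opening: 0.0643
t 8.2 pos [ 0.3534 -0.2873  0.0015] rot [-1.799e+02  1.000e-01 -1.000e+00] F [ 0.  -0.2  0.8] open 0.0643 q6 52.0
shift [-0.0009, 0.0001, -0.0005] turn [-0.0011, 0.0023, 0.0007] rows>= 1
time: 8.9
ee_pos: [0.3539, -0.2879, 0.0026]
tcp_rot: [180.0, 0.0, -1.0]
wrist_force: [-0.4, 1.0, 6.8]
opening: 0.0399
```

```bash
python3 -m creep '[[0,0,-0.02,0,0,0,0.15],[0,0,-0.06,0,0,0,0.15],[0,0,-0.1,0,0,0,0.15],[0,0,-0.12,0,0,0,0.15],[0,0,-0.12,0,0,0,0.15]]'; python3 go.py .6156 -.0366 .12 -8.5
```

```text
time: 9.4
ee_pos: [0.3547, -0.2885, 0.1245]
tcp_rot: [179.9, -0.1, -1.0]
wrist_force: [-0.4, -0.8, -1.9]
opening: 0.0397
t 9.4 pos [ 0.3547 -0.2885  0.1245] rot [ 1.799e+02 -1.000e-01 -1.000e+00] F [-0.4 -0.8 -1.9] open 0.0397 q6 52.0
shift [0.2566, -0.2563, 0.0044] turn [0.0021, -0.002, 0.1314] rows>= 8
```

```bash
python3 -m creep '[[0.256,-0.256,0.004,0.002,0,0.131,0.15],[0.256,-0.256,0.004,0.002,0,0.131,0.15],[0.256,-0.256,0.004,0.002,0,0.131,0.15],[0.256,-0.256,0.004,0.002,0,0.131,0.15],[0.256,-0.256,0.004,0.002,0,0.131,0.15],[0.256,-0.256,0.004,0.002,0,0.131,0.15],[0.256,-0.256,0.004,0.002,0,0.131,0.15],[0.256,-0.256,0.004,0.002,0,0.131,0.15]]'; python3 -m creep '[[0,0,0,0,0,0,0.15],[0,0,0,0,0,0,0.15]]';python3 go.py .6156 -.0366 .02 -8.5
```

```text
time: 10.2
ee_pos: [0.6155, -0.0324, 0.1142]
tcp_rot: [-179.8, 0.3, -8.3]
wrist_force: [-1.4, 0.1, -1.6]
opening: 0.0399
time: 10.4
ee_pos: [0.6129, -0.0361, 0.1156]
tcp_rot: [-179.9, 0.3, -8.5]
wrist_force: [0.6, 0.3, -1.2]
opening: 0.0399
t 10.4 pos [ 0.6129 -0.0361  0.1156] rot [-179.9    0.3   -8.5] F [ 0.6  0.3 -1.2] open 0.0399 q6 95.0
shift [0.0032, 0.0004, 0.0956] turn [-0.0022, 0.0049, 0.0007] rows>= 2
```

```bash
python3 -m creep '[[0.002,0,0.03,0,0.002,0,0.15],[0.002,0,0.06,0,0.002,0,0.15],[0.002,0,0.085,0,0.002,0,0.15],[0.002,0,0.094,0,0.002,0,0.15],[0.002,0,0.097,0,0.002,0,0.15],[0.002,0,0.097,0,0.002,0,0.15],[0.002,0,0.097,0,0.002,0,0.15]]'; python3 go.py .6156 -.0366 .006 -8.5
```

```text
time: 11.1
ee_pos: [0.6163, -0.0362, 0.0217]
tcp_rot: [-179.8, -0.1, -8.5]
wrist_force: [0.6, 0.3, -1.9]
opening: 0.0398
t 11.1 pos [ 0.6163 -0.0362  0.0217] rot [-1.798e+02 -1.000e-01 -8.500e+00] F [ 0.6  0.3 -1.9] open 0.0398 q6 95.0
shift [-0.0007, 0.0005, 0.0157] turn [-0.0029, -0.0017, -0.0] rows>= 1
```

```bash
python3 -m creep '[[0,0,0.008,-0.001,0,0,0.15],[0,0,0.013,-0.001,0,0,0.15],[0,0,0.014,-0.001,0,0,0.15],[0,0,0.0145,-0.001,0,0,0.15],[0,0,0.015,-0.001,0,0,0.15],[0,0,0.015,-0.001,0,0,0.15]]'
```

```text
time: 11.7
ee_pos: [0.6155, -0.0357, 0.0057]
tcp_rot: [-179.9, 0.0, -8.5]
wrist_force: [-4.7, -0.2, 4.9]
opening: 0.0397
```

```bash
python3 -m creep '[[0,0,-0.0005,0,0,0,0.5],[0,0,-0.0005,0,0,0,0.65],[0,0,-0.0005,0,0,0,0.65],[0,0,-0.01,0,0,0,0.65],[0,0,-0.05,0,0,0,0.7],[0,0,-0.1,0,0,0,0.7],[0,0,-0.13,0,0,0,0.8],[0,0,-0.13,0,0,0,0.8]]'; python3 go.py .3415 .2872 .13 -6.8
```

```text
time: 12.5
ee_pos: [0.6178, -0.0362, 0.1415]
tcp_rot: [-179.9, -0.5, -8.5]
wrist_force: [0.6, -0.1, -0.7]
opening: 0.0683
t 12.5 pos [ 0.6178 -0.0362  0.1415] rot [-179.9   -0.5   -8.5] F [ 0.6 -0.1 -0.7] open 0.0683 q6 95.0
shift [-0.3211, -0.2791, 0.0095] turn [-0.0024, -0.0083, -0.0293] rows>= 9
```

```bash
python3 -m creep '[[-0.321,-0.279,0.01,-0.001,-0.005,-0.029,0.8],[-0.321,-0.279,0.01,-0.001,-0.005,-0.029,0.8],[-0.321,-0.279,0.01,-0.001,-0.005,-0.029,0.8],[-0.321,-0.279,0.01,-0.001,-0.005,-0.029,0.8],[-0.321,-0.279,0.01,-0.001,-0.005,-0.029,0.8],[-0.321,-0.279,0.01,-0.001,-0.005,-0.029,0.8],[-0.321,-0.279,0.01,-0.001,-0.005,-0.029,0.8],[-0.321,-0.279,0.01,-0.001,-0.005,-0.029,0.8]]'; python3 -m creep '[[-0.005,-0.005,0,0,0,0,0.8],[-0.01,-0.01,0,0,0,0,0.8]]'; python3 go.py .3415 .2872 .05 -6.8;python3 - <<'E'
from h import *
cv2.imwrite("pics/s3.png",cv2.resize(optics.camera("top")[105:275,230:470,::-1],None,fx=3,fy=3))
E
```

```text
time: 13.3
ee_pos: [0.3542, 0.269, 0.1262]
tcp_rot: [-179.9, 0.3, -6.8]
wrist_force: [0.8, 0.5, -0.9]
opening: 0.0684
time: 13.5
ee_pos: [0.3462, 0.2798, 0.1262]
tcp_rot: [-180.0, 0.3, -6.7]
wrist_force: [0.7, 0.1, -0.1]
opening: 0.0685
t 13.5 pos [0.3462 0.2798 0.1262] rot [-180.     0.3   -6.7] F [ 0.7  0.1 -0.1] open 0.0685 q6 135.0
shift [-0.0051, -0.0067, 0.0763] turn [-0.0007, 0.0052, 0.0021] rows>= 2
```

View pics/s3.png

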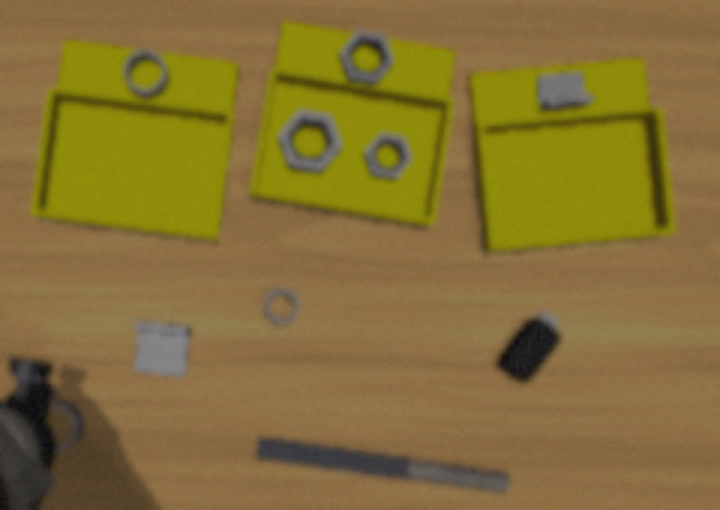

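Both nuts now lie flat side by side in the nut bin, at (309,141) and (387,157). The wide tube is next.

```bash
python3 -m creep '[[-0.005,-0.006,0.02,0,0.003,0,0.8],[-0.005,-0.006,0.05,0,0.003,0,0.8],[-0.005,-0.006,0.06,0,0.003,0,0.8],[-0.005,-0.006,0.06,0,0.003,0,0.8],[-0.005,-0.006,0.06,0,0.003,0,0.8]]'; python3 go.py .3415 .2872 .005 -6.8
```

```text
time: 14.05
ee_pos: [0.3432, 0.2854, 0.0672]
tcp_rot: [-179.9, 0.1, -6.9]
wrist_force: [0.9, 0.7, 0.6]
opening: 0.0675
t 14.05 pos [0.3432 0.2854 0.0672] rot [-1.799e+02  1.000e-01 -6.900e+00] F [0.9 0.7 0.6] open 0.0675 q6 137.0
shift [-0.0018, -0.0015, 0.0622] turn [-0.0011, 0.002, -0.0016] rows>= 2
```

```bash
python3 -m creep '[[-0.001,-0.001,0.02,0,0,0,0.8],[-0.001,-0.001,0.04,0,0,0,0.8],[-0.001,-0.001,0.055,0,0,0,0.8],[-0.001,-0.001,0.061,0,0,0,0.8],[-0.001,-0.001,0.061,0,0,0,0.8]]'; python3 -m creep '[[0,0,0,0,0,0,0.6],[0,0,0,0,0,0,0.5],[0,0,0,0,0,0,0.4],[0,0,0,0,0,0,0.25],[0,0,0,0,0,0,0.25],[0,0,0,0,0,0,0.25],[0,0,0,0,0,0,0.25]]';python3 -m creep '[[0,0,-0.02,0,0,0,0.25],[0,0,-0.06,0,0,0,0.25],[0,0,-0.1,0,0,0,0.25],[0,0,-0.12,0,0,0,0.25],[0,0,-0.12,0,0,0,0.25]]';  python3 go.py .605 .255 .12 -6.8
```

```text
time: 14.55
ee_pos: [0.3418, 0.2868, 0.0057]
tcp_rot: [-179.9, 0.1, -6.8]
wrist_force: [0.5, -0.8, 0.5]
opening: 0.0683
time: 15.25
ee_pos: [0.3423, 0.2875, 0.0069]
tcp_rot: [-179.9, 0.0, -6.8]
wrist_force: [0.2, -0.1, 7.2]
opening: 0.0457
time: 15.75
ee_pos: [0.343, 0.2878, 0.1288]
tcp_rot: [-179.7, -0.1, -6.8]
wrist_force: [0.6, 0.1, -1.8]
opening: 0.0457
t 15.75 pos [0.343  0.2878 0.1288] rot [-1.797e+02 -1.000e-01 -6.800e+00] F [ 0.6  0.1 -1.8] open 0.0457 q6 137.0
shift [0.264, 0.0015, 0.0091] turn [-0.0049, -0.0014, -0.0003] rows>= 6
```

```bash
python3 -m creep '[[0.264,0.001,0.008,-0.003,0,0,0.25],[0.264,0.001,0.008,-0.003,0,0,0.25],[0.264,0.001,0.008,-0.003,0,0,0.25],[0.264,0.001,0.008,-0.003,0,0,0.25],[0.264,0.001,0.008,-0.003,0,0,0.25],[0.264,0.001,0.008,-0.003,0,0,0.25],[0.264,0.001,0.008,-0.003,0,0,0.25],[0.264,0.001,0.008,-0.003,0,0,0.25]]'; python3 go.py .605 .255 .025 -6.8
```

```text
time: 16.55
ee_pos: [0.6028, 0.2542, 0.1152]
tcp_rot: [179.8, 0.3, -6.8]
wrist_force: [-0.4, -1.1, -1.5]
opening: 0.0458
t 16.55 pos [0.6028 0.2542 0.1152] rot [179.8   0.3  -6.8] F [-0.4 -1.1 -1.5] open 0.0458 q6 120.0
shift [0.0025, -0.0013, 0.0902] turn [0.0032, 0.0047, -0.0006] rows>= 2
```

```bash
python3 -m creep '[[0.001,-0.001,0.03,0.001,0.002,0,0.25],[0.001,-0.001,0.06,0.001,0.002,0,0.25],[0.001,-0.001,0.08,0.001,0.002,0,0.25],[0.001,-0.001,0.09,0.001,0.002,0,0.25],[0.001,-0.001,0.09,0.001,0.002,0,0.25],[0.001,-0.001,0.09,0.001,0.002,0,0.25]]'; python3 go.py .605 .255 .01 -6.8
```

```text
time: 17.15
ee_pos: [0.6046, 0.2556, 0.0281]
tcp_rot: [180.0, -0.0, -6.8]
wrist_force: [-0.3, 0.2, -1.2]
opening: 0.0459
t 17.15 pos [0.6046 0.2556 0.0281] rot [180.   -0.   -6.8] F [-0.3  0.2 -1.2] open 0.0459 q6 120.0
shift [0.0005, 0.0005, 0.0181] turn [0.0004, -0.0009, 0.0002] rows>= 1
```

```bash
python3 -m creep '[[0,0,0.01,0,0,0,0.25],[0,0,0.015,0,0,0,0.25],[0,0,0.017,0,0,0,0.25],[0,0,0.0175,0,0,0,0.25],[0,0,0.018,0,0,0,0.25],[0,0,0.018,0,0,0,0.25]]'
```

```text
time: 17.75
ee_pos: [0.6045, 0.255, 0.01]
tcp_rot: [179.9, 0.0, -6.8]
wrist_force: [-5.6, -2.4, 8.7]
opening: 0.0459
```

Contact. I'll release, then go on to the narrow tube.

```bash
python3 -m creep '[[0,0,-0.0005,0,0,0,0.6],[0,0,-0.0005,0,0,0,0.72],[0,0,-0.0005,0,0,0,0.72],[0,0,-0.02,0,0,0,0.72],[0,0,-0.06,0,0,0,0.72],[0,0,-0.1,0,0,0,0.72],[0,0,-0.13,0,0,0,0.7],[0,0,-0.13,0,0,0,0.7]]'; python3 go.py .4637 .0687 .13 -6.8
```

```text
time: 18.55
ee_pos: [0.6065, 0.256, 0.144]
tcp_rot: [-179.9, -0.4, -6.8]
wrist_force: [-0.2, 0.0, -0.4]
opening: 0.0593
t 18.55 pos [0.6065 0.256  0.144 ] rot [-179.9   -0.4   -6.8] F [-0.2  0.  -0.4] open 0.0593 q6 120.0
shift [-0.1196, 0.2029, 0.0128] turn [-0.0025, -0.0062, -0.0003] rows>= 5
```

```bash
python3 -m creep '[[-0.12,0.203,0.012,-0.001,-0.004,0,0.7],[-0.12,0.203,0.012,-0.001,-0.004,0,0.7],[-0.12,0.203,0.012,-0.001,-0.004,0,0.7],[-0.12,0.203,0.012,-0.001,-0.004,0,0.7],[-0.12,0.203,0.012,-0.001,-0.004,0,0.7],[-0.12,0.203,0.012,-0.001,-0.004,0,0.7],[-0.12,0.203,0.012,-0.001,-0.004,0,0.7]]'; python3 go.py .4637 .0687 .07 -6.8;python3 - <<'E'
from h import *
cv2.imwrite("pics/s4.png",cv2.resize(optics.camera("scene")[110:320,140:450,::-1],None,fx=2.5,fy=2.5))
E
```

```text
time: 19.25
ee_pos: [0.4613, 0.0675, 0.1268]
tcp_rot: [179.9, 0.2, -6.9]
wrist_force: [-0.1, -0.6, 0.6]
opening: 0.0597
t 19.25 pos [0.4613 0.0675 0.1268] rot [179.9   0.2  -6.9] F [-0.1 -0.6  0.6] open 0.0597 q6 105.0
shift [0.0024, -0.0016, 0.0567] turn [0.0019, 0.0039, -0.0017] rows>= 2
```

View pics/s4.png

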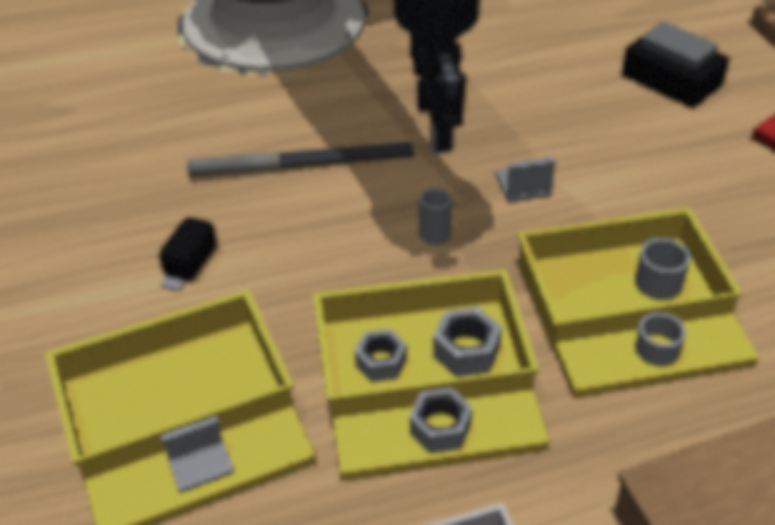

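The wide tube stands in its bin at (663,268), and the nuts sit side by side. The narrow tube is still at (435,215).

```bash
python3 -m creep '[[0.002,-0.001,0.02,0,0.002,0,0.7],[0.002,-0.001,0.04,0,0.002,0,0.7],[0.002,-0.001,0.055,0,0.002,0,0.7],[0.002,-0.001,0.055,0,0.002,0,0.7],[0.002,-0.001,0.055,0,0.002,0,0.7]]'; python3 go.py .4637 .0687 .01 -6.8
```

```text
time: 19.8
ee_pos: [0.4634, 0.069, 0.072]
tcp_rot: [179.9, 0.2, -6.8]
wrist_force: [-0.4, 0.3, -0.1]
opening: 0.0597
t 19.8 pos [0.4634 0.069  0.072 ] rot [179.9   0.2  -6.8] F [-0.4  0.3 -0.1] open 0.0597 q6 105.0
shift [0.0005, 0.0001, 0.062] turn [0.0023, 0.0029, 0.0003] rows>= 2
```

```bash
python3 -m creep '[[0,0,0.02,0.001,0.001,0,0.7],[0,0,0.04,0.001,0.001,0,0.7],[0,0,0.055,0.001,0.001,0,0.7],[0,0,0.061,0.001,0.001,0,0.7],[0,0,0.061,0.001,0.001,0,0.7]]'; python3 -m creep '[[0,0,0,0,0,0,0.5],[0,0,0,0,0,0,0.4],[0,0,0,0,0,0,0.3],[0,0,0,0,0,0,0.1],[0,0,0,0,0,0,0.1],[0,0,0,0,0,0,0.1],[0,0,0,0,0,0,0.1]]';python3 -m creep '[[0,0,-0.02,0,0,0,0.1],[0,0,-0.06,0,0,0,0.1],[0,0,-0.1,0,0,0,0.1],[0,0,-0.12,0,0,0,0.1],[0,0,-0.12,0,0,0,0.1]]';  python3 go.py .595 .175 .12 -6.8
```

```text
time: 20.3
ee_pos: [0.4632, 0.0685, 0.0111]
tcp_rot: [179.9, 0.1, -6.8]
wrist_force: [0.3, -0.5, 0.4]
opening: 0.0595
time: 21.0
ee_pos: [0.464, 0.0686, 0.0124]
tcp_rot: [180.0, -0.0, -6.8]
wrist_force: [-0.4, -0.9, 5.9]
opening: 0.0327
time: 21.5
ee_pos: [0.4648, 0.0688, 0.1344]
tcp_rot: [-180.0, -0.2, -6.8]
wrist_force: [0.2, 0.2, -1.9]
opening: 0.0329
t 21.5 pos [0.4648 0.0688 0.1344] rot [-180.    -0.2   -6.8] F [ 0.2  0.2 -1.9] open 0.0329 q6 105.0
shift [0.1166, -0.1209, 0.0149] turn [-0.0003, -0.0039, -0.0004] rows>= 4
```

```bash
python3 -m creep '[[0.117,-0.121,0.012,0,-0.001,0,0.1],[0.117,-0.121,0.012,0,-0.001,0,0.1],[0.117,-0.121,0.012,0,-0.001,0,0.1],[0.117,-0.121,0.012,0,-0.001,0,0.1],[0.117,-0.121,0.012,0,-0.001,0,0.1],[0.117,-0.121,0.012,0,-0.001,0,0.1]]'; python3 go.py .595 .175 .03 -6.8
```

```text
time: 22.1
ee_pos: [0.593, 0.1746, 0.117]
tcp_rot: [179.9, 0.3, -6.8]
wrist_force: [-0.6, -0.0, -1.1]
opening: 0.0323
t 22.1 pos [0.593  0.1746 0.117 ] rot [179.9   0.3  -6.8] F [-0.6 -0.  -1.1] open 0.0323 q6 113.0
shift [0.0023, -0.0008, 0.0869] turn [0.0024, 0.005, 0.0001] rows>= 2
```

```bash
python3 -m creep '[[0.001,0,0.03,0.001,0.002,0,0.1],[0.001,0,0.06,0.001,0.002,0,0.1],[0.001,0,0.08,0.001,0.002,0,0.1],[0.001,0,0.09,0.001,0.002,0,0.1],[0.001,0,0.09,0.001,0.002,0,0.1],[0.001,0,0.09,0.001,0.002,0,0.1]]'; python3 go.py .595 .175 .0155 -6.8
```

```text
time: 22.7
ee_pos: [0.5948, 0.1744, 0.0299]
tcp_rot: [-180.0, -0.0, -6.8]
wrist_force: [0.6, -0.2, -1.5]
opening: 0.0328
t 22.7 pos [0.5948 0.1744 0.0299] rot [-180.    -0.    -6.8] F [ 0.6 -0.2 -1.5] open 0.0328 q6 113.0
shift [0.0001, -0.0006, 0.0144] turn [-0.0003, -0.0008, -0.0007] rows>= 1
```

```bash
python3 -m creep '[[0,0,0.008,0,0,0,0.1],[0,0,0.012,0,0,0,0.1],[0,0,0.013,0,0,0,0.1],[0,0,0.0135,0,0,0,0.1],[0,0,0.014,0,0,0,0.1],[0,0,0.014,0,0,0,0.1]]'
```

```text
time: 23.3
ee_pos: [0.5945, 0.1746, 0.0154]
tcp_rot: [180.0, 0.0, -6.8]
wrist_force: [-3.8, -1.6, 6.5]
opening: 0.0326
```

```bash
python3 -m creep '[[0,0,-0.0005,0,0,0,0.5],[0,0,-0.0005,0,0,0,0.6],[0,0,-0.0005,0,0,0,0.6],[0,0,-0.02,0,0,0,0.6],[0,0,-0.06,0,0,0,0.6],[0,0,-0.1,0,0,0,0.6],[0,0,-0.13,0,0,0,0.5],[0,0,-0.13,0,0,0,0.5]]'; python3 go.py .439 .184 .13 -5
```

```text
time: 24.1
ee_pos: [0.5965, 0.1752, 0.1499]
tcp_rot: [-179.8, -0.4, -6.8]
wrist_force: [0.3, 0.9, 0.4]
opening: 0.0429
t 24.1 pos [0.5965 0.1752 0.1499] rot [-179.8   -0.4   -6.8] F [0.3 0.9 0.4] open 0.0429 q6 113.0
shift [-0.1576, 0.01, 0.0188] turn [-0.0027, -0.0066, -0.0317] rows>= 4
```

```bash
python3 -m creep '[[-0.158,0.01,0.018,-0.001,-0.005,-0.032,0.5],[-0.158,0.01,0.018,-0.001,-0.005,-0.032,0.5],[-0.158,0.01,0.018,-0.001,-0.005,-0.032,0.5],[-0.158,0.01,0.018,-0.001,-0.005,-0.032,0.5],[-0.158,0.01,0.018,-0.001,-0.005,-0.032,0.5],[-0.158,0.01,0.018,-0.001,-0.005,-0.032,0.5]]'; python3 go.py .439 .184 .075 -5
```

```text
time: 24.7
ee_pos: [0.4375, 0.1837, 0.1269]
tcp_rot: [180.0, 0.2, -5.0]
wrist_force: [-0.1, -0.9, -0.3]
opening: 0.0428
t 24.7 pos [0.4375 0.1837 0.1269] rot [180.    0.2  -5. ] F [-0.1 -0.9 -0.3] open 0.0428 q6 118.0
shift [0.0017, -0.0005, 0.0519] turn [0.0006, 0.0042, 0.0004] rows>= 2
```

```bash
python3 -m creep '[[0.001,0,0.02,0,0.002,0,0.5],[0.001,0,0.04,0,0.002,0,0.5],[0.001,0,0.052,0,0.002,0,0.5],[0.001,0,0.052,0,0.002,0,0.5],[0.001,0,0.052,0,0.002,0,0.5]]'; python3 go.py .439 .184 .015 -5;python3 - <<'E'
from h import *
cv2.imwrite("pics/s5.png",cv2.resize(optics.camera("scene")[110:250,270:450,::-1],None,fx=4,fy=4))
E
```

```text
time: 25.2
ee_pos: [0.4379, 0.1833, 0.075]
tcp_rot: [179.9, 0.2, -5.0]
wrist_force: [-0.5, 0.1, -0.2]
opening: 0.043
t 25.2 pos [0.4379 0.1833 0.075 ] rot [179.9   0.2  -5. ] F [-0.5  0.1 -0.2] open 0.043 q6 118.0
shift [0.0013, -0.0008, 0.06] turn [0.0012, 0.0035, -0.0001] rows>= 2
```

View pics/s5.png

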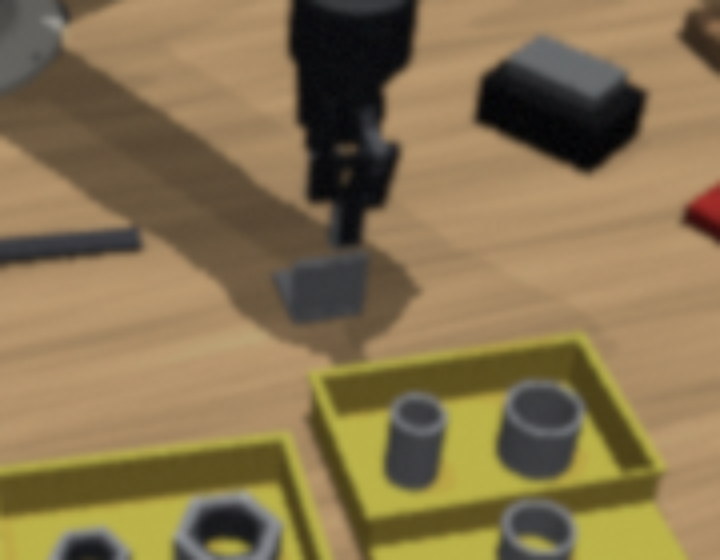

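Both tubes stand side by side, at (415,440) and (540,430), and the gripper is above the cleat's upright leg. I'll descend and grip it.

```bash
python3 -m creep '[[0.001,-0.001,0.015,0.001,0.002,0,0.5],[0.001,-0.001,0.03,0.001,0.002,0,0.5],[0.001,-0.001,0.045,0.001,0.002,0,0.5],[0.001,-0.001,0.055,0.001,0.002,0,0.5],[0.001,-0.001,0.059,0.001,0.002,0,0.5],[0.001,-0.001,0.059,0.001,0.002,0,0.5]]'; python3 -m creep '[[0,0,0,0,0,0,0.3],[0,0,0,0,0,0,0.2],[0,0,0,0,0,0,0],[0,0,0,0,0,0,0],[0,0,0,0,0,0,0],[0,0,0,0,0,0,0],[0,0,0,0,0,0,0]]'; python3 go.py .439 .184 .015 -5
```

```text
time: 25.85
ee_pos: [0.4379, 0.1841, 0.0154]
tcp_rot: [180.0, 0.1, -5.0]
wrist_force: [0.3, -0.3, 0.4]
opening: 0.0427
time: 26.55
ee_pos: [0.4388, 0.1844, 0.0165]
tcp_rot: [-180.0, -0.0, -5.0]
wrist_force: [0.9, -0.5, 5.7]
opening: 0.0071
t 26.55 pos [0.4388 0.1844 0.0165] rot [-180.   -0.   -5.] F [ 0.9 -0.5  5.7] open 0.0071 q6 118.0
shift [0.0002, 0.0004, 0.0015] turn [-0.0006, -0.0002, 0.0003] rows>= 1
```

```bash
python3 -m creep '[[0,0,-0.02,0,0,0,0],[0,0,-0.06,0,0,0,0],[0,0,-0.1,0,0,0,0],[0,0,-0.12,0,0,0,0],[0,0,-0.12,0,0,0,0]]';  python3 go.py .607 -.213 .135 6.5
```

```text
time: 27.05
ee_pos: [0.4394, 0.1847, 0.1383]
tcp_rot: [-179.9, -0.1, -5.0]
wrist_force: [0.2, 0.4, -2.5]
opening: 0.0072
t 27.05 pos [0.4394 0.1847 0.1383] rot [-1.799e+02 -1.000e-01 -5.000e+00] F [ 0.2  0.4 -2.5] open 0.0072 q6 118.0
shift [0.2015, 0.3816, 0.0031] turn [-0.0017, -0.0023, -0.2004] rows>= 9
```

```bash
python3 -m creep '[[0.202,0.382,0.003,-0.001,0,-0.2,0],[0.202,0.382,0.003,-0.001,0,-0.2,0],[0.202,0.382,0.003,-0.001,0,-0.2,0],[0.202,0.382,0.003,-0.001,0,-0.2,0],[0.202,0.382,0.003,-0.001,0,-0.2,0],[0.202,0.382,0.003,-0.001,0,-0.2,0],[0.202,0.382,0.003,-0.001,0,-0.2,0],[0.202,0.382,0.003,-0.001,0,-0.2,0]]'; python3 -m creep '[[0,0,0,0,0,0,0],[0,0,0,0,0,0,0]]'; python3 go.py .607 -.213 .06 6.5
```

```text
time: 27.85
ee_pos: [0.5909, -0.1799, 0.1303]
tcp_rot: [-180.0, 0.2, 6.5]
wrist_force: [1.0, 0.7, -1.6]
opening: 0.0071
time: 28.05
ee_pos: [0.5903, -0.1788, 0.1298]
tcp_rot: [-179.9, 0.3, 6.4]
wrist_force: [-0.4, 1.1, -3.2]
opening: 0.0075
t 28.05 pos [ 0.5903 -0.1788  0.1298] rot [-179.9    0.3    6.4] F [-0.4  1.1 -3.2] open 0.0075 q6 67.0
shift [0.0132, 0.0359, 0.0697] turn [-0.0011, 0.0054, -0.0026] rows>= 2
```

```bash
python3 -m creep '[[0.012,0.036,0,0,0.003,-0.002,0],[0.012,0.036,0.03,0,0.003,-0.002,0],[0.012,0.036,0.06,0,0.003,-0.002,0],[0.012,0.036,0.08,0,0.003,-0.002,0],[0.012,0.036,0.09,0,0.003,-0.002,0],[0.012,0.036,0.09,0,0.003,-0.002,0],[0.012,0.036,0.09,0,0.003,-0.002,0]]'; python3 go.py .607 -.213 .0195 6.5
```

```text
time: 28.75
ee_pos: [0.6074, -0.212, 0.0437]
tcp_rot: [179.9, -0.1, 6.6]
wrist_force: [-0.5, -0.3, -1.4]
opening: 0.0073
t 28.75 pos [ 0.6074 -0.212   0.0437] rot [ 1.799e+02 -1.000e-01  6.600e+00] F [-0.5 -0.3 -1.4] open 0.0073 q6 64.0
shift [-0.0005, 0.001, 0.0242] turn [0.0011, -0.0023, 0.0024] rows>= 1
```

```bash
python3 -m creep '[[0,0.001,0.01,0,-0.001,0,0],[0,0.001,0.018,0,-0.001,0,0],[0,0.001,0.022,0,-0.001,0,0],[0,0.001,0.023,0,-0.001,0,0],[0,0.001,0.0235,0,-0.001,0,0],[0,0.001,0.024,0,-0.001,0,0],[0,0.001,0.024,0,-0.001,0,0]]'
```

```text
time: 29.45
ee_pos: [0.6073, -0.2136, 0.0196]
tcp_rot: [179.9, -0.1, 6.6]
wrist_force: [-3.1, 2.0, 4.5]
opening: 0.0072
```

```bash
python3 -m creep '[[0,0,-0.0005,0,0,0,0.2],[0,0,-0.0005,0,0,0,0.35],[0,0,-0.0005,0,0,0,0.4],[0,0,-0.02,0,0,0,0.4],[0,0,-0.06,0,0,0,0.4],[0,0,-0.1,0,0,0,0.4],[-0.03,0,-0.14,0,0,0,0.4],[-0.08,0,-0.14,0,0,0,0.4]]'; python3 -m creep '[[-0.05,0,-0.03,0,0,0,0.4],[-0.1,0,-0.03,0,0,0,0.4],[-0.15,0,-0.03,0,0,0,0.4],[-0.2,0,-0.03,0,0,0,0.4],[-0.2,0,-0.03,0,0,0,0.4]]'
python3 - <<'E'
from h import *
cv2.imwrite("pics/f_s.png",cv2.resize(optics.camera("scene")[110:320,140:450,::-1],None,fx=2.5,fy=2.5))
cv2.imwrite("pics/f_t.png",cv2.resize(optics.camera("top")[105:275,230:470,::-1],None,fx=3.3,fy=3.3))
E
```

```text
time: 30.25
ee_pos: [0.5304, -0.2233, 0.1642]
tcp_rot: [179.7, -0.5, 6.7]
wrist_force: [-0.7, -0.9, 0.6]
opening: 0.0342
time: 30.75
ee_pos: [0.3255, -0.2457, 0.1894]
tcp_rot: [179.9, -0.1, 6.5]
wrist_force: [0.3, 0.7, 0.3]
opening: 0.034
```

View pics/f_s.png

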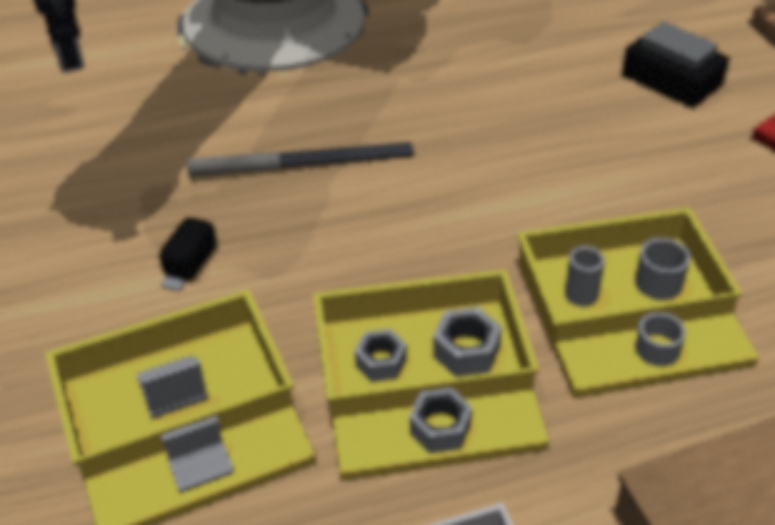

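View pics/f_t.png

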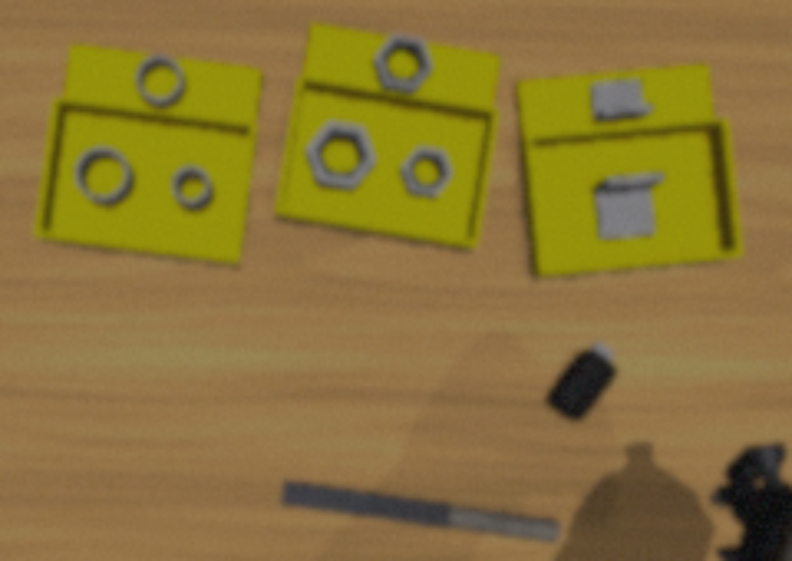

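All five pieces are in the right bins and upright, and the tape has not moved from (582,382) in the top view. I'll check numerically how high the pieces sit and whether the bystanders moved, then hand in.

```bash
python3 - <<'E'
from h import *
T=optics.camera("top");S=optics.camera("scene")
for n,X,h,r in [("nut_large",(.628,.043),.029,.032),("nut_small",(.6155,-.0366),.022,.024),("tube_wide",(.605,.255),.04,.024),("tube_narrow",(.595,.175),.05,.017)]:
    out=[]
    for c,im in(("top",T),("scene",S)):
        u=proj(c,[*X,.003+h/2]); w=int(r*480)+5
        x,y=u.round().astype(int); out.append(blob(im,(x-w,y-w,x+w,y+w))[0])
    X3,e=tri(*out); print(n,X3.round(4),"gap",e.round(4),"expected mid z",.003+h/2)
T0=cv2.imread("pics/top0.png")[...,::-1];S0=cv2.imread("pics/scene0.png")[...,::-1]
for n,a,b,(x0,y0,x1,y1) in [("tape top",T0,T,(394,208,420,234)),("can top",T0,T,(150,145,208,186)),("can scene",S0,S,(450,125,502,206)),("tape scene",S0,S,(200,195,230,227))]:
    print(n,"mean diff",np.abs(a[y0:y1,x0:x1].astype(int)-b[y0:y1,x0:x1]).mean().round(2))
bot.job_done(); print("done",bot.get_obs()["time"])
E
```

```text
nut_large [0.6277 0.0435 0.0188] gap 0.0022 expected mid z 0.0175
nut_small [ 0.6151 -0.0345  0.0149] gap 0.002 expected mid z 0.013999999999999999
tube_wide [0.6098 0.2562 0.0307] gap 0.0127 expected mid z 0.023
tube_narrow [0.5941 0.1752 0.0309] gap 0.0031 expected mid z 0.028
tape top mean diff 4.62
can top mean diff 5.91
can scene mean diff 1.56
tape scene mean diff 3.7
the job is handed in; nothing more can be done
the job is handed in; nothing more can be done
```

All five fittings are in the bins matching their samples, and I handed the job in at about 31 s of the allowed 112 s. I gripped each piece, lowered it until the wrist force showed it touching the bin floor, and let go. The nuts lie flat side by side, both tubes stand on end side by side, and the cleat sits flat with its leg upright.

- **Heights:** The final two-view check put both nuts and the narrow tube 1–3 mm above the expected mid-heights, about the measuring error. I did not measure the cleat this way; I only saw it in the two pictures.
- **Check that disagreed:** The wide tube came out 8 mm too high, but its two rays missed each other by 13 mm. The scene-view window probably also caught the tube sample behind it. Its floor contact while lowering and both final pictures show it standing on the floor.
- **Bystanders:** The tape measure looks unmoved in the final pictures. The tape and can areas differ only slightly from the first pictures (mean 1.6–5.9 grey levels), which I put down to image noise and the arm's shadow.

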